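Unpin the sweets box, park the pin and open the lid

ROBOT

A 6-joint arm with a two-finger parallel gripper is mounted at the origin on the work surface. World frame = base frame: x ahead of the robot, y to its left, z up, the work surface at z = 0. Lengths are in m, angles in rad, forces in N, time in s.
With the tool pointing down it reaches from about 0.325 to 0.775 m from the base axis. Payload 5.5 kg.
Tool frame: the origin (TCP) lies between the finger pads; the fingertips stand 17 mm ahead of it and the grasp point (between the pads) lies 2 mm behind it (robot.tips_ahead is the z of the fingertips in the tool frame, in m); z points along the fingers, y is the line along which they close (so a half turn about z gives the same grasp; the last joint's range is limited). The gripper opens to 88 mm and grips with 3 to 60 N. Pads are 20 mm wide; open, the fingers measure 115 mm over their backs; the gripper's body (75 mm by 178 mm) begins 61 mm behind the grasp point.
Start: joints at [-1.293, 0.091, 1.231, -0, 1.82, -0.057], TCP at [0.197, -0.567, 0.206] pointing down, gripper open.
Joint ranges: [-2.87, 2.87], [-0.86, 2.18], [0.17, 2.46], [-1.51, 4.65], [0.06, 2.69], [-2.65, 2.65]. Speed limits (rad/s): [2.57, 2.57, 3.01, 3.14, 3.14, 3.14].

INTERFACE

Orientations are given as a rotation vector (axis times angle).
In Python, from station import robot, camera gives the robot as it stands.
- The arm moves only by the tool apply_moves, never from a script. Its argument "moves" is a list that holds one entry, the list of rows, each a list of 5 numbers: the shift along the tool's x, y, z in cm, then the turn about the tool's z in units of 6 degrees (1.0 is 6 degrees), then the finger opening in cm, from 0 to 8.78. A call has 1 to 5 rows; each row shifts and turns the commanded pose from where the row before left it, along the tool's axes as they then stand; what a row does not reach is not made up. A row lasts 1/12 s, in which the tool goes at most 41.7 mm and 7.16 degrees, less where a joint would pass 70% of its speed; a pose out of reach is approached as far as the arm can. A call is refused whole if a number of a shift passes 4.17 or a number of a turn 1, either way. A call with a gripper value outside its range is refused whole. The fingers move at their own pace and stop on an object; "newtons" is the grip in N (left out, the last holds). Time passes only in rows, so rows that do not move let the fingers close. It gives the time, the measured TCP pose, the force, the opening and the grip force at its end, in the units of the state.
- robot.state(): the state, without advancing time (a new reading comes with each control period).
- camera(name): name is "scene" or "top"; returns a dict with "img" (400x640x3 uint8, red, green, blue), "camera_matrix" (3x3 intrinsics, pixels), "dist_coeffs" ([k1, k2, p1, p2, k3] as OpenCV has them; the pictures are not rectified), "pose" (4x4, takes a point from camera to world coordinates). Camera axes: x right, y down, z forward; pixel columns grow to the right and rows downward; lengths in m; the calibration is good to about 2 mm. A picture is of the moment at which its call begins. There is no depth.
- robot.hand_in(): hands the job in; it is judged then, once.
The state is a dict: "clock": time; "qpos": joint angles; "qd": joint speeds; "tau": joint torques, N m; "ee_pos": TCP position; "eef_rot": TCP orientation; "contact_force": force on the tool from outside, world axes, zero at the start; "wrist_torque": the same for the moment, N m; "gripper_width": finger opening in m; "gripper_force": force on a finger pad.
Only numpy, scipy, OpenCV 4.12 (cv2) and the standard library are available. Lean on these libraries where they do the work, as an engineer would, in place of code of your own. Each camera call takes 0.05 s, during which the arm holds its last target. There are 200 camera calls.

TASK

Under the propped bamboo flap, draw the slanting lock pin straight out of the sweets box and hang it upright by its collar in the notch of the pin rest, pushed right to the back of the notch, and let go of it. Then slide the box lid sideways by its grip block, to the robot's left, fully open until it stops, and let go. Do not knock the flap, and leave the incense burner, the cup and the scoop case where they stand.

Things in the scene. Friction and masses are not known exactly. Their poses are not given: they have to be found in the camera images.
- pin: Lock pin: steel shaft 12 mm diameter (z -60 to 0 mm), round steel collar 32 mm diameter (z 0 to 8), square pale wooden grip 20 x 20 mm (z 8 to 70). Origin: centre of the collar's underside; z along the pin to the grip; x, y square to the grip's faces. About 140 g. Starts in the bore, grip leaning 35 degrees from vertical to the robot, y level.
- bore (a point): Mouth of the bore on the sloping front of the shut lid; it stays with the box. z: bore axis, out and up, 35 degrees from vertical towards the robot; y: level, the lid's sliding direction. A 15 mm square hole through the lid's 10 mm sloping apron and the box's 45 mm block behind it. The pin's collar rests on the apron.
- box: Fixed cedar sweets box 170 mm wide (y), 150 mm deep (x), 93 mm high with lid, with a sloping front towards the robot; origin at the centre of its underside; x points away from the robot, z up.
- lid (a joint): Sliding lid of the box, m: 0 shut, 0.060 fully open at its stop. It slides along the box's +y (to the robot's left). The pin locks it. It drags with about 2 N.
- lid_grip (a point): On the dark wooden grip block of the lid, 26 mm above the sloping apron, in the middle of the block. The block is 14 mm wide (y), 32 mm along the slope (x), and stands 30 mm off the apron (z, leaning 35 degrees as the bore does). It is 68 mm from the bore, on the robot's right, and moves with the lid.
- rest: Fixed pale wooden pin rest, 90 x 74 mm, 92 mm high, on the left or the right of the box: a 14 mm thick plate, 78 to 92 mm over its underside, carried on a post at its far side. Origin at the centre of its underside, z up, x away from the robot.
- notch (a point): Where the collar's underside centre belongs: on the top face of the rest's plate, with the shaft touching the back of the notch. The notch is 17 mm wide, goes through the plate, is open towards the rest's -x (the robot) and its mouth is 41 mm from this point. Under the plate there are 68 mm of free height.
- cupboard: Fixed alcove shelf, 640 mm wide, its top 20 mm over the table, with two posts and a lintel at the back (posts and lintel 312 mm high). Origin on the table under the shelf; x away from the robot, z up.
- flap: Fixed bamboo lattice flap, 280 mm wide (y), propped open over the box; same origin and axes as the cupboard. It rises to the back from its front edge, to the lintel, at 285 mm height.
- flap_edge (a point): Middle of the flap's front edge, 244 mm over the table, a 12 mm bamboo rail along y; it stands above the pin's grip and leaves no room for a gripper that points straight down on the pin.
- burner: Bystander: three-legged bronze incense burner, 72 mm diameter, 68 mm high, loose. Origin under its centre. Stands on the side of the box where the rest is not.
- cup: Bystander: small dark sake cup, 60 mm diameter, 45 mm high, loose. Origin under its centre.
- case: Bystander: upright bamboo scoop case, 50 mm diameter, 137 mm high with its stopper, loose. Origin under its centre.

How it is judged:
By the outcome, as a careful person would: the job done as asked, in the order asked, and still so for the second after the job is handed in, with the robot touching nothing.
It also fails if it takes over 64 s, if anything falls off the work surface, if the arm or the gripper's body presses on something with over 40 N, if the wrist force passes 120 N, or if a joint passes its speed limit or range.

## Working session

There is one attempt and no reset: what is moved stays moved. The work goes in short steps, Python scripts to look and compute and a tool call to move; the robot and the scene stay as the last step left them, time stands still between calls to the robot, and variables do not carry over. Pictures are saved under pics/ and viewed, at most 10 in all, crops included, and the job is handed in when it is done.

Besides the shell and the picture viewer there is one more tool, called after "Emit:" as name([rows], argument=value, ...), one row to a line, values as JSON. apply_moves: Moves the arm, as the interface text tells. Its arguments: {"type":"object","properties":{"moves":{"type":"array"},"newtons":{"type":"number"}},"required":["moves"]}

```bash
ls; mkdir -p pics
python3 - <<'E'
from station import robot,camera
import cv2,numpy as np
print(robot.state())
for n in("scene","top"):
    c=camera(n); cv2.imwrite(f"pics/{n}0.png",c["img"][:,:,::-1]); print(n,c["camera_matrix"],c["dist_coeffs"],c["pose"])
    np.savez(f"{n}0.npz",**c)
E
```

```text
pics
{'clock': 0.0, 'qpos': array([-1.29270232e+00,  9.18716891e-02,  1.23191628e+00, -2.26135995e-05,
        1.81979659e+00, -5.67095049e-02]), 'qd': array([0.00097014, 0.00047457, 0.00018021, 0.00062545, 0.00113264,
       0.00132157]), 'tau': array([ 2.58244429e-03, -4.46451509e+01, -4.06446898e+01,  6.98850257e-02,
        2.95528898e-02, -1.44009473e-04]), 'ee_pos': array([ 0.19704189, -0.56636211,  0.20488208]), 'eef_rot': array([-3.09572816e+00, -5.23117220e-01,  3.79620480e-04]), 'contact_force': array([ 0.63109381, -0.51915639,  0.22359021]), 'wrist_torque': array([-0.04423475, -0.0133781 , -0.00923118]), 'gripper_force': 0.0, 'gripper_width': 0.08794048258240081}
scene [[384.24144261   0.         315.03031854]
 [  0.         384.24144261 205.71778356]
 [  0.           0.           1.        ]] [-0.05658886  0.          0.          0.          0.        ] [[-0.99974259  0.00351377 -0.02241423  0.61758756]
 [ 0.01571834  0.819694   -0.57258596  0.45527485]
 [ 0.01636087 -0.57279089 -0.81953824  0.81141733]
 [ 0.          0.          0.          1.        ]]
top [[388.82360549   0.         317.56530592]
 [  0.         388.82360549 199.83023538]
 [  0.           0.           1.        ]] [0.01807235 0.         0.         0.         0.        ] [[ 0.02712206 -0.99308922  0.11418488  0.47833212]
 [-0.99939965 -0.02940165 -0.01832713  0.05090004]
 [ 0.0215577  -0.11361926 -0.99329046  1.15379201]
 [ 0.          0.          0.          1.        ]]
```

View pics/scene0.png

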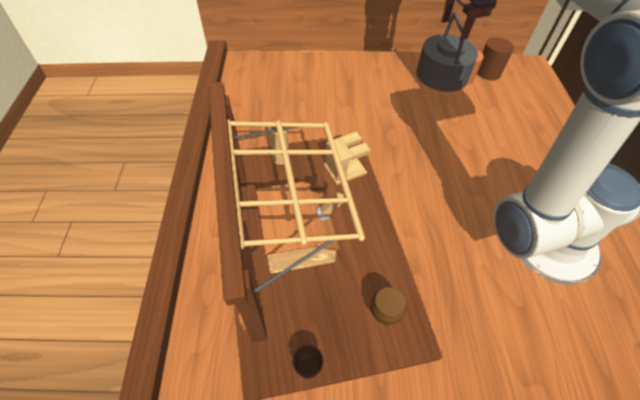

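View pics/top0.png

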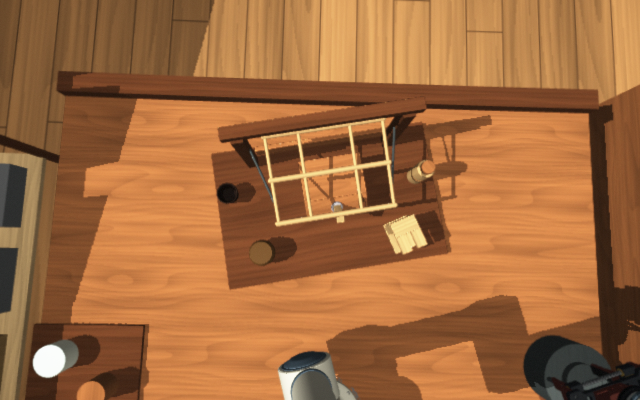

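The scene camera shows the box under the flap, with the collar near (323,212). The top camera shows the rest at about (405,234) on the robot's right, the pin at (339,211), the burner at (262,252), the cup at (228,193) and the case at (422,172). I need enlarged crops.

Run:
```python
import cv2
def crop(n,x0,y0,w,h,s):
    i=cv2.imread(f"pics/{n}0.png")[y0:y0+h,x0:x0+w]; i=cv2.resize(i,None,fx=s,fy=s,interpolation=cv2.INTER_CUBIC)
    i=cv2.convertScaleAbs(i,alpha=1.4,beta=20)
    for k in range(0,w,10): cv2.line(i,(k*s,0),(k*s,6 if k%50 else 14),(255,255,0),1)
    for k in range(0,h,10): cv2.line(i,(0,k*s),(6 if k%50 else 14,k*s),(255,255,0),1)
    cv2.imwrite(f"pics/{n}0c.png",i)
crop("scene",240,110,140,110,5) if 0 else crop("scene",230,110,145,115,5)
crop("top",280,150,160,115,5)
```

```text
(no output)
```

View pics/scene0c.png

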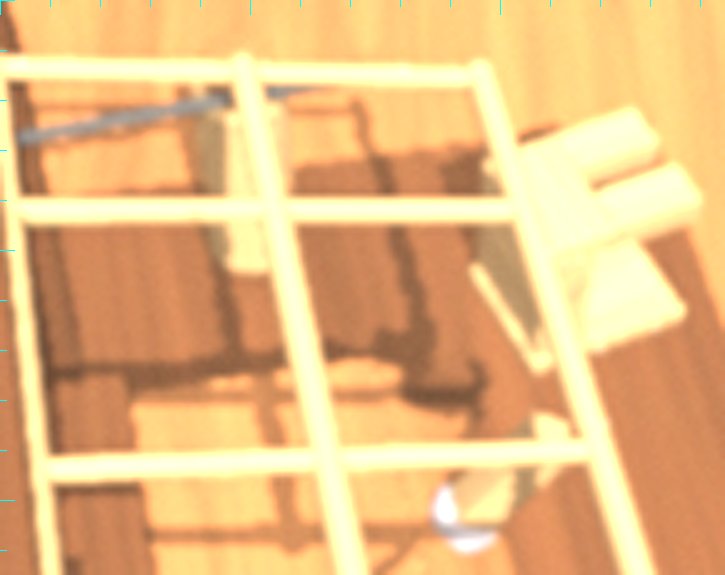

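View pics/top0c.png

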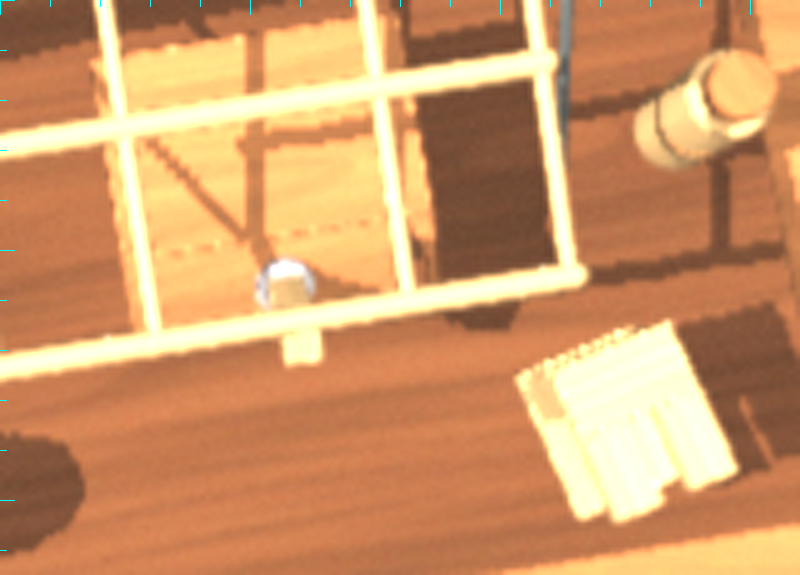

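The crops show the collar at top-crop (286,287) and scene-crop (466,517). The grip ends are at top-crop (302,350) and scene-crop (550,445). The rest's two prongs point to the robot, and the notch mouth is at top-crop (678,492). I'll fit the known models to these pixels.

```bash
cat > h.py <<'E'
import numpy as np,cv2
from scipy.spatial.transform import Rotation as R
from scipy.optimize import least_squares
C={n:dict(np.load(f"{n}0.npz")) for n in("scene","top")}
OFF={"scene":(230,110),"top":(280,150)}
def proj(n,P):
    c=C[n];T=np.linalg.inv(c["pose"])
    return cv2.projectPoints(np.atleast_2d(P).astype(float),cv2.Rodrigues(T[:3,:3])[0],T[:3,3],c["camera_matrix"],c["dist_coeffs"])[0][:,0]
def crop(n,P): return (proj(n,P)-OFF[n]+.5)*5-.5
def tri(a,b):  # crop pixels scene, top
    f=lambda x:np.r_[crop("scene",x)[0]-a,crop("top",x)[0]-b]
    s=least_squares(f,[.5,0,.15]);return s.x,np.abs(s.fun).max()/5
th=np.linspace(0,2*np.pi,72)
circ=np.c_[.016*np.cos(th),.016*np.sin(th)]
COL=np.vstack([np.c_[circ,0*th],np.c_[circ,0*th+.008]])
GR=np.array([[a,b,z] for a in(-.01,.01) for b in(-.01,.01) for z in(.008,.07)])
def pinR(yaw,tilt): return R.from_euler("z",yaw)*R.from_euler("y",-tilt)
E
python3 - <<'E'
from h import *
def f(p,tilt=None):
    Rm=pinR(p[3],p[4]);c=Rm.apply(COL)+p[:3];g=Rm.apply(GR)+p[:3]
    ct,cs,gt,gs=crop("top",c),crop("scene",c),crop("top",g),crop("scene",g)
    r=[ct[:,0].min()-255,ct[:,0].max()-317,ct[:,1].min()-258,cs[:,0].min()-433,cs[:,1].max()-552,gt[:,1].max()-366,gt[:,0].max()-322,
       gs[:,0].max()-575,gs[:,1].min()-412]
    return np.r_[np.array(r)/5,(p[4]-np.radians(35))/.05]
s=least_squares(f,[.5,0,.12,.1,.6],diff_step=1e-4)
print("pin",s.x.round(4),np.degrees(s.x[3:]),s.fun.round(2))
p=s.x
# rest
def g(p,z=None):
    Rm=R.from_euler("z",p[2]);zt=p[3]
    L=lambda *a:Rm.apply([[a[0],a[1],0]])+[p[0],p[1],zt]
    w=.0085;h=.037;l=.045
    t=[((l,-h),(672,322)),((-l,-h),(738,472)),((-l,h),(620,522)),((-l,-w),(692,490))]
    q=[((-l,-h),(632,106)),((-l,-w),(660,140)),((-l,w),(672,163)),((-l,h),(702,200))]
    return np.r_[[(crop("top",L(*a))[0]-b)/5 for a,b in t],[(crop("scene",L(*a))[0]-b)/5 for a,b in q]].ravel()
s=least_squares(g,[.5,-.2,.3,.112]);print("rest",s.x.round(4),np.degrees(s.x[2]),s.fun.round(1))
# rail ends
def full(n,u): return (np.array(u)-OFF[n]+.5)*5-.5
a=tri(np.array([482,66]),np.array([583,274]));b=tri(full("scene",(360,237)),full("top",(278,224)))
d=b[0]-a[0];print("rail",a,b,np.linalg.norm(d),np.degrees(np.arctan2(-d[0],d[1])))
# box yaw from top view lines at z
def back(n,u,z):
    f=lambda x:crop(n,[x[0],x[1],z])[0]-u
    return least_squares(f,[.5,0]).x
for nm,u,v,z in(("back",(95,65),(385,18),.11),("ridge",(155,251),(380,222),.11)):
    d=back("top",u,z)-back("top",v,z);print(nm,back("top",u,z),back("top",v,z),np.degrees(np.arctan2(-d[0],d[1])))
for nm,u,z in(("cup",(228,193),.045),("burner",(262,252),.08),("case",(428,167),.157)): print(nm,back("top",full("top",u),z))
Rm=pinR(p[3],np.radians(35));lg=p[:3]+Rm.apply([0,-.068,.026]);print("lidgrip",lg,crop("top",lg),crop("scene",lg))
E
```

```text
pin [ 0.5836 -0.0214  0.0964  0.1295  0.5889] [ 7.41937799 33.73919474] [ 0.29 -0.1  -0.08 -0.45  0.19  0.   -0.06  0.49 -0.09 -0.44]
rest [ 0.5149 -0.2139  0.4248  0.1154] 24.341724288786885 [ 0.2 -1.5  0.9 -0.4 -0.7  0.4  0.4  0.1  0.1 -0.1 -0.1  0.3  0.8  0.2
  0.5  0.4]
rail (array([ 0.57626202, -0.15033658,  0.24991787]), np.float64(0.27390461097706975)) (array([0.52516343, 0.12439377, 0.24340302]), np.float64(0.7178913436407811)) 0.2795179301600526 10.536355364139581
back [0.69901861 0.08616224] [ 0.73028359 -0.07199407] 11.182283535928567
ridge [0.59784765 0.05045685] [ 0.61728844 -0.07107725] 9.08813105619729
cup [0.61786531 0.28704576]
burner [0.45408577 0.17875702]
case [ 0.68796337 -0.25422749]
lidgrip [ 0.57756089 -0.09079734  0.11774436] [[417.22548985 294.66275517]] [[470.88675189 370.78639605]]
```

Emit:
apply_moves([
  [[0, 0, -4.1, 0.5, 8.78], [0, 0, -4.1, 0.5, 8.78], [0, 0, -4.1, 0.5, 8.78], [0, 0, -4.1, 0, 8.78], [0, 0, -4.1, 0, 8.78]],
])

```text
clock: 0.52
ee_pos: [0.197, -0.5661, 0.4126]
eef_rot: [-3.129, -0.278, 0.0]
contact_force: [0.2, -1.3, 0.4]
gripper_width: 0.0878
gripper_force: 0.0
```

Emit:
apply_moves([
  [[2.9, -2.9, 0, 0, 8.78], [2.9, -2.9, 0, 0, 8.78], [2.9, -2.9, 0, 0, 8.78], [2.9, -2.9, 0, 0, 8.78], [2.9, -2.9, 0, 0, 8.78]],
])

```text
clock: 0.93
ee_pos: [0.315, -0.3969, 0.4105]
eef_rot: [-3.129, -0.278, 0.001]
contact_force: [0.8, -0.3, 0.7]
gripper_width: 0.0877
gripper_force: 0.0
```

Emit:
apply_moves([
  [[2.9, -2.9, 0, 0, 8.78], [2.9, -2.9, 0, 0, 8.78], [2.9, -2.9, 0, 0, 8.78], [2.9, -2.9, 0, 0, 8.78], [2.9, -2.9, 0, 0, 8.78]],
])

```text
clock: 1.35
ee_pos: [0.432, -0.2281, 0.4108]
eef_rot: [-3.129, -0.278, 0.0]
contact_force: [0.8, -1.1, 0.5]
gripper_width: 0.0875
gripper_force: 0.0
```

Emit:
apply_moves([
  [[1.2, -3.5, -1.0, 0, 8.78], [1.2, -3.5, -1.0, 0, 8.78], [1.2, -3.5, -1.0, 0, 8.78], [1.2, -3.5, -1.0, 0, 8.78], [1.2, -3.5, -1.0, 0, 8.78]],
])

```text
clock: 1.77
ee_pos: [0.4593, -0.0453, 0.4613]
eef_rot: [-3.129, -0.279, 0.001]
contact_force: [1.5, -0.7, -0.2]
gripper_width: 0.0878
gripper_force: 0.0
```

Emit:
apply_moves([
  [[3.0, -2.5, 0, 0, 8.78], [3.0, -2.5, 0, 0, 8.78], [3.0, -2.5, 0, 0, 8.78], [3.0, -2.5, 0, 0, 8.78], [3.0, -2.5, 0, 0, 8.78]],
])

```text
clock: 2.18
ee_pos: [0.5857, 0.1042, 0.4607]
eef_rot: [3.129, 0.279, -0.0]
contact_force: [1.1, 0.2, 0.4]
gripper_width: 0.0876
gripper_force: 0.0
```

Emit:
apply_moves([
  [[4, 0, 0, 0, 8.78], [4, 0, 0, 0, 8.78], [4, 0, 0, 0, 8.78], [4, 0, 0, 0, 8.78], [4, 0, 0, 0, 8.78]],
])

```text
clock: 2.6
ee_pos: [0.7107, 0.1254, 0.399]
eef_rot: [-3.123, -0.279, -0.091]
contact_force: [-0.5, -0.8, 0.3]
gripper_width: 0.0877
gripper_force: 0.0
```

Emit:
apply_moves([
  [[4, 0, -1, 0, 8.78], [4, 0, -1, 0, 8.78], [4, 0, -1, 0, 8.78], [4, 0, -1, 0, 8.78], [4, 0, -1, 0, 8.78]],
])

```text
clock: 3.02
ee_pos: [0.7829, 0.1385, 0.3725]
eef_rot: [-3.1, -0.276, -0.29]
contact_force: [-0.3, -1.0, 0.5]
gripper_width: 0.0877
gripper_force: 0.0
```

```bash
cat > st.py <<'E'
from station import robot
from scipy.spatial.transform import Rotation as R
import numpy as np
s=robot.state();m=R.from_rotvec(s["eef_rot"]).as_matrix()
z=m[:,2];print("q",s["qpos"].round(3),"p",s["ee_pos"].round(4),"tilt",np.degrees(np.arccos(-z[2])).round(2),"az",np.degrees(np.arctan2(z[1],z[0])).round(1))
print("x",m[:,0].round(3),"y",m[:,1].round(3),"z",z.round(3))
E
python3 st.py
```

```text
q [0.128 0.694 0.171 0.01  2.09  1.527] p [0.7829 0.1385 0.3725] tilt 10.71 az 10.0
x [0.967 0.174 0.186] y [ 0.177 -0.984  0.   ] z [ 0.183  0.032 -0.983]
```

Emit:
apply_moves([
  [[4, 0, -1, 0, 8.78], [4, 0, -1, 0, 8.78], [4, 0, -1, 0, 8.78], [4, 0, -1, 0, 8.78], [4, 0, -1, 0, 8.78]],
])

```text
clock: 3.43
ee_pos: [0.8408, 0.1492, 0.3717]
eef_rot: [-3.061, -0.273, -0.5]
contact_force: [-0.5, -0.0, 0.4]
gripper_width: 0.0876
gripper_force: 0.0
```

Emit:
apply_moves([
  [[4, 0, -1, 0, 8.78], [4, 0, -1, 0, 8.78], [4, 0, -1, 0, 8.78], [4, 0, -1, 0, 8.78], [4, 0, -1, 0, 8.78]],
])

```text
clock: 3.85
ee_pos: [0.8842, 0.1574, 0.3971]
eef_rot: [-3.006, -0.268, -0.715]
contact_force: [0.1, -0.2, -1.2]
gripper_width: 0.0876
gripper_force: 0.0
```

```bash
python3 st.py
```

```text
q [0.13  0.705 0.171 0.021 1.799 1.533] p [0.8842 0.1574 0.3971] tilt 26.74 az 10.1
x [0.879 0.158 0.45 ] y [ 0.177 -0.984  0.001] z [ 0.443  0.079 -0.893]
```

Emit:
apply_moves([
  [[4, 0, -1, 0, 8.78], [4, 0, -1, 0, 8.78], [4, 0, -1, 0, 8.78], [4, 0, -1, 0, 8.78], [4, 0, -1, 0, 8.78]],
])

```text
clock: 4.27
ee_pos: [0.9125, 0.1627, 0.4469]
eef_rot: [-2.934, -0.262, -0.931]
contact_force: [0.3, -0.4, -1.1]
gripper_width: 0.0876
gripper_force: 0.0
```

```bash
python3 st.py
```

```text
q [0.129 0.675 0.17  0.027 1.682 1.534] p [0.9125 0.1627 0.4469] tilt 35.19 az 10.1
x [0.804 0.145 0.576] y [ 0.176 -0.984  0.001] z [ 0.567  0.101 -0.817]
```

Emit:
apply_moves([
  [[-2.0, 0.6, -1.4, 0, 8.78], [-3, 0.9, -2.1, 0, 8.78], [-3, 0.9, -2.1, 0, 8.78], [-3, 0.9, -2.1, 0, 8.78], [-3, 0.9, -2.1, 0, 8.78]],
])

```text
clock: 4.68
ee_pos: [0.7564, 0.0935, 0.4473]
eef_rot: [-2.935, -0.262, -0.93]
contact_force: [-0.3, -0.7, 0.2]
gripper_width: 0.0879
gripper_force: 0.0
```

Emit:
apply_moves([
  [[-3, 0.9, -2.1, 0, 8.78], [-3, 0.9, -2.1, 0, 8.78], [-3, 0.9, -2.1, 0, 8.78], [-3, 0.9, -2.1, 0, 8.78], [-3, 0.9, -2.1, 0, 8.78]],
])

```text
clock: 5.1
ee_pos: [0.584, 0.0171, 0.4476]
eef_rot: [-2.935, -0.263, -0.931]
contact_force: [0.0, -1.4, -0.1]
gripper_width: 0.0874
gripper_force: 0.0
```

```bash
cat > to.py <<'E'
import sys,numpy as np
from station import robot
from scipy.spatial.transform import Rotation as R
import runpy;runpy.run_path("st.py")
s=robot.state();t=np.array([float(v) for v in sys.argv[1:4]])
print("delta tool cm",(R.from_rotvec(s["eef_rot"]).inv().apply(t-s["ee_pos"])*100).round(2))
E
python3 to.py .4717 -.0412 .2586
```

```text
q [-0.142 -0.377  1.333  0.181  1.594  1.309] p [0.584  0.0171 0.4476] tilt 35.21 az 10.0
x [0.804 0.146 0.577] y [ 0.177 -0.984  0.002] z [ 0.568  0.1   -0.817]
delta tool cm [-20.77   3.7    8.48]
```

Emit:
apply_moves([
  [[-3.3, 1.2, -2.3, 0, 8.78], [-3.3, 1.2, -2.3, 0, 8.78], [-3.2, 1.3, -2.3, 0, 8.78], [-1.1, 0, 1.5, 0, 8.78], [-1.8, 0, 2.6, 0, 8.78]],
])

```text
clock: 5.52
ee_pos: [0.4737, -0.0421, 0.403]
eef_rot: [-2.937, -0.257, -0.947]
contact_force: [-0.0, 0.1, 0.4]
gripper_width: 0.0879
gripper_force: 0.0
```

Emit:
apply_moves([
  [[-2.0, 0, 2.8, 0, 8.78], [-2.0, 0, 2.8, 0, 8.78], [-2.0, 0, 2.8, 0, 8.78], [-1.5, 0, 2.0, 0, 8.78], [0, 0, 0, 0, 8.78]],
])

```text
clock: 5.93
ee_pos: [0.4717, -0.0403, 0.2615]
eef_rot: [-2.936, -0.259, -0.916]
contact_force: [0.9, 0.6, -0.8]
gripper_width: 0.0879
gripper_force: 0.0
```

```bash
python3 to.py .4717 -.0412 .2586
python3 - <<'E'
from station import camera
import cv2
o=[]
for n,x,y in(("scene",260,110),("top",280,120)):
    i=camera(n)["img"][y:y+160,x:x+130,::-1]; o.append(cv2.resize(i,None,fx=3,fy=3,interpolation=cv2.INTER_CUBIC))
import numpy as np
cv2.imwrite("pics/pre.png",np.hstack(o))
E
```

```text
q [-0.405 -0.814  1.946  0.321  1.491  1.049] p [ 0.4717 -0.0403  0.2615] tilt 34.64 az 10.3
x [0.81  0.144 0.568] y [ 0.176 -0.984 -0.002] z [ 0.559  0.102 -0.823]
delta tool cm [-0.18  0.09  0.23]
```

View pics/pre.png

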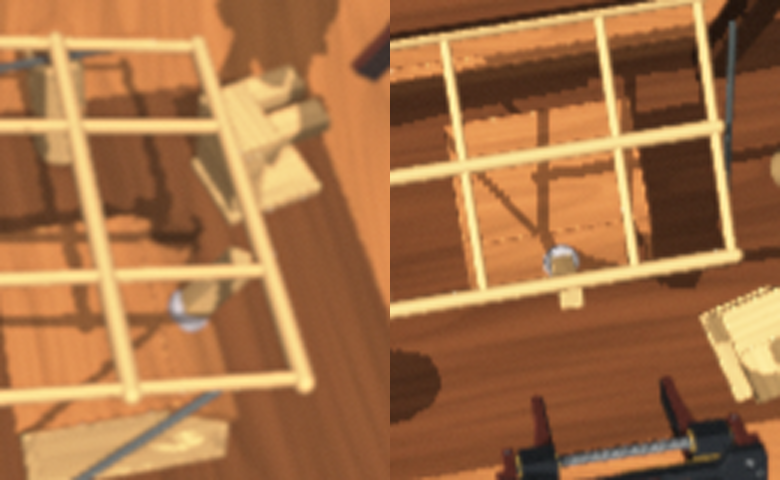

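The top crop shows the finger tips at (540,400) and (668,380), with the pin's grip ahead at (571,297). The gripper body is wide along its closing line and stays clear of the rail.

Run:
```python
from h import *
p=np.array([.4717,-.0403,.2615]);x,y,z=np.array([.81,.144,.568]),np.array([.176,-.984,-.002]),np.array([.559,.102,-.823])
for s in(-1,1): print((proj("top",p+.017*z+s*.044*y)-[280,120])*3+[390,0])
P=np.array([.5836,-.0214,.0964])
d=P-p;a=d@z;print("along",a,"lateral x,y",d@x,d@y)
for yaw in(.13,.175,.19):
    g=pinR(yaw,.611).apply([[-.01,-.01,.07],[-.01,.01,.07],[0,0,.07]])+P
    print(yaw,crop("top",g).round(1),crop("scene",g).round(1))
```

```text
[[537.00340283 380.9444211 ]]
[[649.1431047  363.87628977]]
along 0.2003572 lateral x,y -0.0004161999999999898 0.0014269999999999942
0.13 [[321.7 364.4]
 [283.4 368.3]
 [301.7 349.9]] [[571.  424.3]
 [579.9 461.7]
 [557.6 437. ]]
0.175 [[325.8 363. ]
 [287.7 368.6]
 [305.2 349.5]] [[569.  420.4]
 [579.8 457.5]
 [556.7 433.6]]
0.19 [[327.1 362.5]
 [289.1 368.7]
 [306.3 349.3]] [[568.2 419.1]
 [579.7 456. ]
 [556.4 432.5]]
```

Emit:
apply_moves([
  [[0, 0, 1.5, 0, 8.78], [0, 0, 2.5, 0, 8.78], [0, 0, 2.5, 0, 8.78], [0, 0, 1.5, 0, 8.78], [0, 0, 0, 0, 8.78]],
])

```text
clock: 6.45
ee_pos: [0.5193, -0.0321, 0.2026]
eef_rot: [-2.935, -0.263, -0.926]
contact_force: [0.3, 1.1, 0.4]
gripper_width: 0.0878
gripper_force: 0.0
```

```bash
python3 to.py .5836 -.0214 .0964
cat > ov.py <<'E'
from h import *
from station import robot,camera
s=robot.state();Rm=R.from_rotvec(s["eef_rot"]);w=s["gripper_width"]/2;p=s["ee_pos"]
print("tips_ahead",robot.tips_ahead)
o=[]
for n,x,y in(("scene",290,120),("top",310,170)):
    i=camera(n)["img"][y:y+90,x:x+65,::-1];i=cv2.resize(i,None,fx=6,fy=6,interpolation=cv2.INTER_CUBIC)
    i=cv2.convertScaleAbs(i,alpha=1.5,beta=20)
    for sg in(-1,1):
        q=(proj(n,Rm.apply([[a,sg*w,robot.tips_ahead] for a in(-.01,.01)])+p)-[x,y]+.5)*6
        cv2.line(i,*[tuple(int(v) for v in k) for k in q],(0,255,0),1)
    o.append(i)
cv2.imwrite("pics/ov.png",np.hstack(o))
E
python3 ov.py
```

```text
q [-0.324 -0.717  2.002  0.289  1.316  1.073] p [ 0.5193 -0.0321  0.2026] tilt 35.0 az 10.2
x [0.806 0.146 0.574] y [ 0.177 -0.984  0.001] z [ 0.565  0.101 -0.819]
delta tool cm [-0.76  0.08 12.44]
tips_ahead 0.017
```

View pics/ov.png

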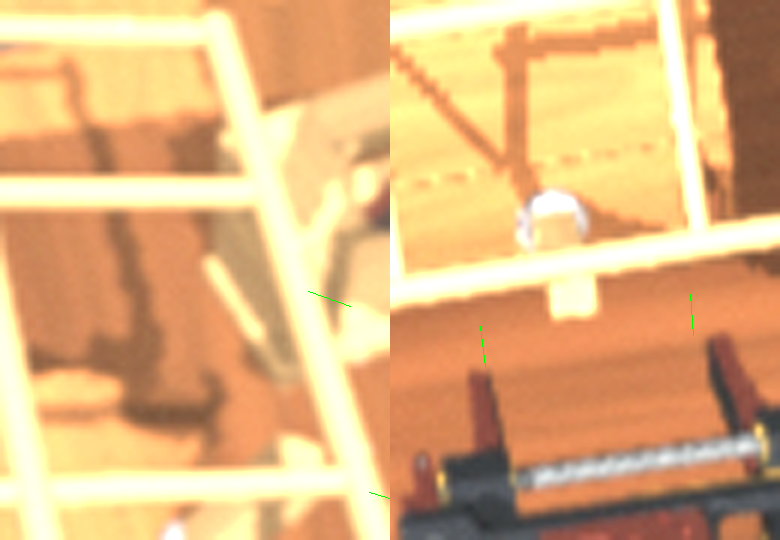

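In the top crop the visible fingers end about 40 px (enlarged) short of the predicted tips. I need the whole gripper in both views to settle why.

```bash
sed -e 's/("scene",290,120),("top",310,170)/("scene",300,110),("top",300,190)/' -e 's/y+90,x:x+65/y+110,x:x+90/' -e 's/fx=6,fy=6/fx=4.4,fy=4.4/;s/+.5)\*6/+.5)*4.4/' -e 's/alpha=1.5,beta=20/alpha=1,beta=0/' -e 's/ov.png/ov2.png/' ov.py > ov2.py; python3 ov2.py
```

```text
tips_ahead 0.017
```

View pics/ov2.png

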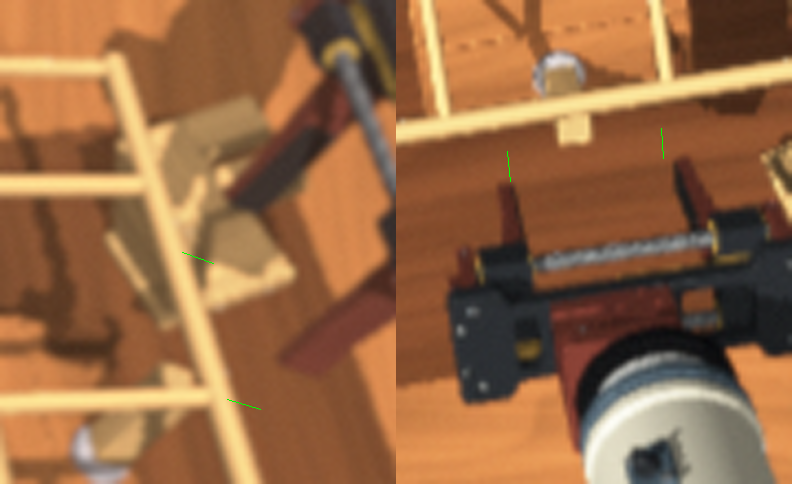

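Run:
```python
from h import *
from station import robot,camera
s=robot.state();Rm=R.from_rotvec(s["eef_rot"])
def full(n,u): return (np.array(u)-OFF[n]+.5)*5-.5
for nm,a,b in(("right",(240,195),(685-396,160)),("left",(292,367),(505-396,185)),):
    A=full("scene",(300+a[0]/4.4-.5,110+a[1]/4.4-.5));B=full("top",(300+b[0]/4.4-.5,190+b[1]/4.4-.5))
    t,e=tri(A,B);print(nm,t,e,"in tool",Rm.inv().apply(t-s["ee_pos"]))
for n in("scene","top"): print(np.abs(camera(n)["pose"]-C[n]["pose"]).max(),np.abs(camera(n)["camera_matrix"]-C[n]["camera_matrix"]).max())
```

```text
right [ 0.5222871  -0.08001399  0.2311346 ] 1.344471299350198 in tool [ 0.00991652  0.0470621  -0.02301934]
left [0.50621144 0.01681197 0.22695096] 1.3586094429742617 in tool [ 0.00871514 -0.0510948  -0.01914936]
0.0 0.0
0.0 0.0
```

Triangulated from both views, the visible finger ends lie about 20 mm behind the TCP rather than 17 mm ahead. The nominal grasp is safe either way, so I'll advance and test it by closing.

Emit:
apply_moves([
  [[-0.4, 0.1, 1.2, 0, 8.78], [-0.4, 0, 2.0, 0, 8.78], [0, 0, 2.0, 0, 8.78], [0, 0, 1.6, 0, 8.78], [0, 0, 0.8, 0, 8.78]],
])

```text
clock: 7.27
ee_pos: [0.5547, -0.0267, 0.1323]
eef_rot: [-2.936, -0.261, -0.921]
contact_force: [-0.6, 0.7, -0.8]
gripper_width: 0.0879
gripper_force: 0.0
```

Emit:
apply_moves([
  [[0, 0, 0, 0, 5.0], [0, 0, 0, 0, 4.0], [0, 0, 0, 0, 3.0], [0, 0, 0, 0, 1.5], [0, 0, 0, 0, 1.5]],
], newtons=10)

```text
clock: 7.68
ee_pos: [0.5554, -0.0273, 0.1374]
eef_rot: [-2.935, -0.262, -0.93]
contact_force: [0.1, 1.1, -0.2]
gripper_width: 0.0581
gripper_force: 0.0
```

```bash
python3 to.py .5836 -.0214 .0964
```

```text
q [-0.278 -0.612  2.056  0.279  1.148  1.072] p [ 0.5554 -0.0273  0.1374] tilt 35.15 az 10.0
x [0.805 0.145 0.576] y [ 0.176 -0.984  0.002] z [ 0.567  0.1   -0.818]
delta tool cm [-0.01 -0.09  5.01]
```

Fingers close slowly; continue.

Emit:
apply_moves([
  [[0, 0, 0, 0, 1.5], [0, 0, 0, 0, 1.5], [0, 0, 0, 0, 1.5], [0, 0, 0, 0, 1.5], [0, 0, 0, 0, 1.5]],
], newtons=10)

```text
clock: 8.1
ee_pos: [0.5552, -0.0271, 0.1361]
eef_rot: [-2.936, -0.262, -0.927]
contact_force: [-0.5, -0.2, 0.1]
gripper_width: 0.0248
gripper_force: 0.0
```

Emit:
apply_moves([
  [[0, 0, 0, 0, 1.5], [0, 0, 0, 0, 1.5], [0, 0, 0, 0, 1.5]],
], newtons=10)

```text
clock: 8.35
ee_pos: [0.5552, -0.027, 0.136]
eef_rot: [-2.935, -0.262, -0.927]
contact_force: [0.4, 1.0, 1.0]
gripper_width: 0.0196
gripper_force: 10.0
```

Gripped: the opening is 19.6 mm at 10 N. To be sure of a deep grasp I'll open slightly, go 12 mm further along the pin and grip again harder.

Emit:
apply_moves([
  [[0, 0, 0, 0, 3.5], [0, 0, 0, 0, 3.5], [0, 0, 0.4, 0, 3.5], [0, 0, 0.5, 0, 3.5], [0, 0, 0.3, 0, 3.5]],
])

```text
clock: 8.77
ee_pos: [0.5621, -0.0258, 0.1253]
eef_rot: [-2.936, -0.262, -0.926]
contact_force: [-0.3, 0.1, -0.4]
gripper_width: 0.0349
gripper_force: 0.0
```

Emit:
apply_moves([
  [[0, 0, 0, 0, 3.5], [0, 0, 0, 0, 1.4], [0, 0, 0, 0, 1.4], [0, 0, 0, 0, 1.4], [0, 0, 0, 0, 1.4]],
], newtons=40)

```text
clock: 9.18
ee_pos: [0.562, -0.0259, 0.1263]
eef_rot: [-2.935, -0.262, -0.927]
contact_force: [0.0, 0.3, -0.6]
gripper_width: 0.0201
gripper_force: 40.0
```

```bash
python3 to.py .5836 -.0214 .0964; sed -e 's/ov2/ov3/' -e 's/("scene",300,110),("top",300,190)/("scene",280,130),("top",300,170)/' ov2.py > ov3.py; python3 ov3.py
```

```text
q [-0.269 -0.587  2.06   0.278  1.12   1.073] p [ 0.562  -0.0259  0.1263] tilt 35.05 az 10.1
x [0.806 0.145 0.574] y [ 0.176 -0.984  0.001] z [ 0.565  0.1   -0.819]
delta tool cm [ 0.09 -0.06  3.71]
tips_ahead 0.017
```

View pics/ov3.png

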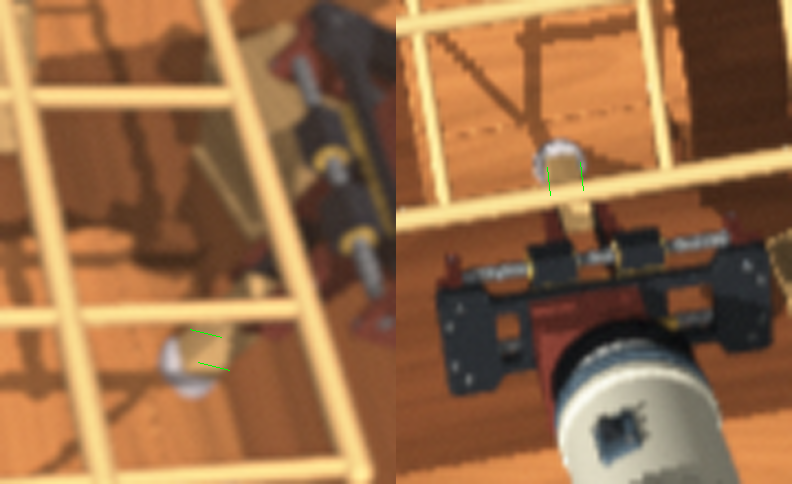

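The finger ends overlap the grip's outer end and the opening is 20.1 mm at 40 N, so the pin is held. Drawing it straight out.

Emit:
apply_moves([
  [[0, 0, -0.6, 0, 1.4], [0, 0, -1.2, 0, 1.4], [0, 0, -1.5, 0, 1.4], [0, 0, -1.5, 0, 1.4], [0, 0, -1.5, 0, 1.4]],
], newtons=40)

```text
clock: 9.7
ee_pos: [0.5256, -0.0321, 0.1784]
eef_rot: [-2.936, -0.262, -0.926]
contact_force: [-0.7, -0.5, -1.1]
gripper_width: 0.0197
gripper_force: 40.0
```

Emit:
apply_moves([
  [[0, 0, -1.5, 0, 1.4], [0, 0, -1.5, 0, 1.4], [0, 0, -1.0, 0, 1.4], [0, 0, 0, 0, 1.4]],
])

```text
clock: 10.03
ee_pos: [0.5036, -0.0366, 0.2134]
eef_rot: [-2.936, -0.262, -0.933]
contact_force: [-0.2, 0.1, -0.3]
gripper_width: 0.0199
gripper_force: 40.0
```

```bash
python3 to.py .5836 -.0214 .0964; python3 -c "
from h import *
for n,x,y in(('scene',300,130),('top',300,180)): pass
from station import robot,camera
s=robot.state();Rm=R.from_rotvec(s['eef_rot']);p=s['ee_pos'];o=[]
for n,x,y in(('scene',300,130),('top',300,180)):
    i=cv2.resize(camera(n)['img'][y:y+110,x:x+90,::-1],None,fx=4.4,fy=4.4,interpolation=cv2.INTER_CUBIC)
    for z in(0,-.06): 
        q=(proj(n,Rm.apply([.0009,-.0006,.0371-z])+p)[0]-[x,y]+.5)*4.4; cv2.circle(i,tuple(int(v) for v in q),3,(0,255,0),1)
    o.append(i)
cv2.imwrite('pics/drawn.png',np.hstack(o))"
```

```text
q [-0.353 -0.764  2.01   0.301  1.356  1.057] p [ 0.5036 -0.0366  0.2134] tilt 35.23 az 9.9
x [0.804 0.146 0.577] y [ 0.176 -0.984  0.003] z [ 0.568  0.099 -0.817]
delta tool cm [-0.1  -0.13 14.26]
```

View pics/drawn.png

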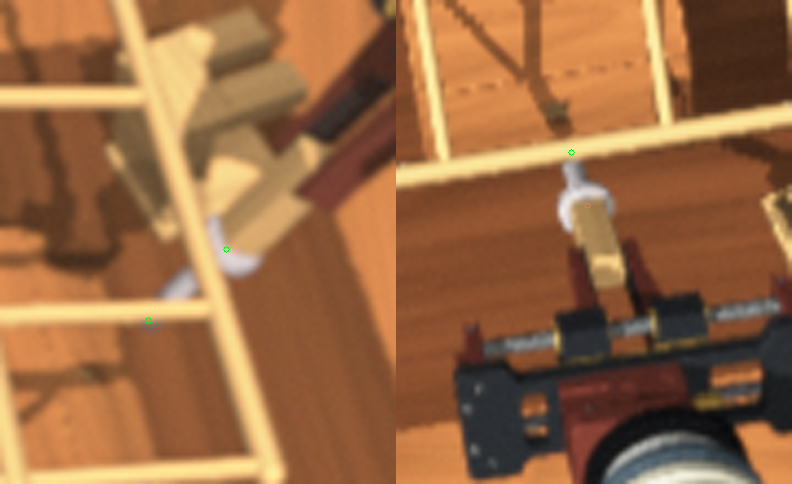

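The pin is out and the predicted axis points sit on it in both views: collar at scene (226,250), shaft tip at (148,320). Next I'll back off, rise clear of the flap, and then untilt the tool at the inner reach limit.

Emit:
apply_moves([
  [[-0.4, 0, -2.1, 0, 1.4], [-0.4, 0, -2.1, 0, 1.4], [2.0, 0, -2.8, 0, 1.4], [2.0, 0, -2.8, 0, 1.4], [2.0, 0, -2.8, 0, 1.4]],
])

```text
clock: 10.55
ee_pos: [0.4743, -0.0412, 0.343]
eef_rot: [-2.936, -0.261, -0.923]
contact_force: [0.2, -0.7, -0.9]
gripper_width: 0.02
gripper_force: 40.0
```

Emit:
apply_moves([
  [[2.0, 0, -2.8, 0, 1.4], [0.5, -3.2, 0.3, 0, 1.4], [0.5, -3.2, 0.3, 0, 1.4], [0.5, -3.2, 0.3, 0, 1.4], [0.5, -3.2, 0.3, 0, 1.4]],
])

```text
clock: 10.97
ee_pos: [0.4752, 0.09, 0.3782]
eef_rot: [-2.937, -0.26, -0.925]
contact_force: [0.8, 0.2, -1.4]
gripper_width: 0.0195
gripper_force: 40.0
```

```bash
python3 st.py
```

```text
q [ 0.072 -0.709  1.675  0.059  1.568  1.485] p [0.4752 0.09   0.3782] tilt 34.96 az 10.0
x [0.807 0.144 0.573] y [ 0.175 -0.985  0.001] z [ 0.564  0.1   -0.82 ]
```

Emit:
apply_moves([
  [[-3.2, 0, -2.3, 0, 1.4], [-3.2, 0, -2.3, 0, 1.4], [-3.2, 0, -2.3, 0, 1.4], [-3.2, 0, -2.3, 0, 1.4]],
])

```text
clock: 11.3
ee_pos: [0.3699, 0.0726, 0.4146]
eef_rot: [-2.968, -0.267, -0.834]
contact_force: [0.4, -0.0, -1.7]
gripper_width: 0.0194
gripper_force: 40.0
```

```bash
python3 st.py
```

```text
q [ 0.028 -0.855  1.643  0.079  1.81   1.459] p [0.3699 0.0726 0.4146] tilt 31.39 az 10.1
x [0.84  0.153 0.521] y [ 0.178 -0.984  0.002] z [ 0.513  0.091 -0.854]
```

Emit:
apply_moves([
  [[-3.4, 0, -2.0, 0, 1.4], [-3.4, 0, -2.0, 0, 1.4], [-3.4, 0, -2.0, 0, 1.4], [-3.4, 0, -2.0, 0, 1.4], [-3.4, 0, -2.0, 0, 1.4]],
])

```text
clock: 11.72
ee_pos: [0.2555, 0.0581, 0.4936]
eef_rot: [-3.02, -0.267, -0.69]
contact_force: [0.1, -0.2, -1.3]
gripper_width: 0.0194
gripper_force: 40.0
```

```bash
python3 st.py
```

```text
q [-0.012 -0.854  1.415  0.088  2.136  1.447] p [0.2555 0.0581 0.4936] tilt 25.71 az 9.2
x [0.887 0.16  0.434] y [ 0.174 -0.985  0.007] z [ 0.428  0.069 -0.901]
```

Emit:
apply_moves([
  [[-3.5, 0, 2.0, 0, 1.4], [-3.5, 0, 2.0, 0, 1.4], [-3.5, 0, 2.0, 0, 1.4], [-3.5, 0, 2.0, 0, 1.4], [-3.5, 0, 2.0, 0, 1.4]],
])

```text
clock: 12.13
ee_pos: [0.2331, 0.0835, 0.4391]
eef_rot: [3.082, 0.261, 0.503]
contact_force: [1.5, -0.2, -2.1]
gripper_width: 0.0199
gripper_force: 40.0
```

```bash
python3 st.py
```

```text
q [ 0.333 -0.854  1.508 -0.104  2.173  1.662] p [0.2331 0.0835 0.4391] tilt 18.48 az 3.5
x [0.935 0.165 0.315] y [ 0.162 -0.986  0.034] z [ 0.316  0.019 -0.948]
```

Emit:
apply_moves([
  [[1.8, 1.1, 2.2, 0, 1.4], [2.4, 1.5, 2.8, 0, 1.4], [2.4, 1.5, 2.8, 0, 1.4], [2.4, 1.5, 2.8, 0, 1.4], [2.4, 1.5, 2.8, 0, 1.4]],
])

```text
clock: 12.55
ee_pos: [0.3951, 0.0344, 0.3499]
eef_rot: [3.083, 0.263, 0.506]
contact_force: [0.2, 0.9, -1.0]
gripper_width: 0.0197
gripper_force: 40.0
```

Emit:
apply_moves([
  [[2.4, 1.4, 2.8, 0, 1.4], [0, 0, 0, 0, 1.4]],
])

```text
clock: 12.72
ee_pos: [0.4301, 0.0239, 0.3244]
eef_rot: [3.087, 0.258, 0.488]
contact_force: [-0.9, -0.2, -2.4]
gripper_width: 0.0194
gripper_force: 40.0
```

```bash
python3 st.py
```

```text
q [-0.055 -0.601  1.624  0.038  1.808  1.364] p [0.4301 0.0239 0.3244] tilt 17.89 az 3.8
x [0.938 0.163 0.306] y [ 0.161 -0.986  0.031] z [ 0.307  0.02  -0.952]
```

Emit:
apply_moves([
  [[-4, -0.4, -0.4, 0, 1.4], [-4, -0.4, -0.4, 0, 1.4], [-4, -0.4, -0.4, 0, 1.4], [-4, -0.4, -0.4, 0, 1.4], [-4, -0.4, -0.4, 0, 1.4]],
])

```text
clock: 13.13
ee_pos: [0.3012, 0.0151, 0.3296]
eef_rot: [3.104, 0.264, 0.383]
contact_force: [-0.5, 0.2, -0.5]
gripper_width: 0.0196
gripper_force: 40.0
```

```bash
python3 st.py
```

```text
q [-0.12  -0.855  1.731  0.052  2.024  1.309] p [0.3012 0.0151 0.3296] tilt 14.03 az 4.2
x [0.956 0.167 0.241] y [ 0.166 -0.986  0.023] z [ 0.242  0.018 -0.97 ]
```

Emit:
apply_moves([
  [[-3.8, -0.4, 1.1, 0, 1.4], [-3.8, -0.4, 1.1, 0, 1.4], [-3.8, -0.4, 1.1, 0, 1.4], [-3.8, -0.4, 1.1, 0, 1.4], [-3.8, -0.4, 1.1, 0, 1.4]],
])

```text
clock: 13.55
ee_pos: [0.2567, 0.0069, 0.3141]
eef_rot: [-3.121, -0.267, -0.173]
contact_force: [-0.6, 0.5, -1.6]
gripper_width: 0.02
gripper_force: 40.0
```

```bash
python3 st.py
```

```text
q [-0.149 -0.855  1.745  0.036  2.145  1.272] p [0.2567 0.0069 0.3141] tilt 6.32 az 7.3
x [0.979 0.169 0.11 ] y [ 0.169 -0.986  0.005] z [ 0.109  0.014 -0.994]
```

Emit:
apply_moves([
  [[-3.8, -0.4, 1.3, 0, 1.4], [-3.8, -0.4, 1.3, 0, 1.4], [-3.8, -0.4, 1.4, 0, 1.4]],
])

```text
clock: 13.8
ee_pos: [0.2281, -0.0013, 0.311]
eef_rot: [-3.118, -0.267, -0.049]
contact_force: [-0.7, 0.6, -1.7]
gripper_width: 0.0198
gripper_force: 40.0
```

```bash
python3 st.py
```

```text
q [-0.188 -0.855  1.747  0.025  2.222  1.227] p [ 0.2281 -0.0013  0.311 ] tilt 1.91 az 26.2
x [0.985 0.17  0.032] y [ 0.17  -0.985 -0.009] z [ 0.03   0.015 -0.999]
```

One more row, then move out again and check.

Emit:
apply_moves([
  [[-3.6, -0.3, 1.4, 0, 1.4], [2.0, 0, -0.5, 0, 1.4], [4, 0, 0, 0, 1.4], [4, 0, 0, 0, 1.4], [3, 0, 0, 0, 1.4]],
])

```text
clock: 14.22
ee_pos: [0.3495, 0.0168, 0.317]
eef_rot: [-3.115, -0.267, -0.013]
contact_force: [-0.4, -0.1, -1.9]
gripper_width: 0.0202
gripper_force: 40.0
```

```bash
python3 st.py
```

```text
q [-0.066 -0.517  1.552  0.018  2.101  1.343] p [0.3495 0.0168 0.317 ] tilt 0.97 az 65.3
x [0.985 0.17  0.01 ] y [ 0.17  -0.985 -0.014] z [ 0.007  0.015 -1.   ]
```

Run:
```python
from h import *
w=.0085;h=.037;l=.045
t=[((l,-h),(672,322)),((-l,-h),(738,472)),((-l,h),(620,522)),((-l,-w),(692,490))]
q=[((-l,-h),(632,106)),((-l,-w),(660,140)),((-l,w),(672,163)),((-l,h),(702,200))]
def g(p,zt=None,skip=()):
    z=p[3] if zt is None else zt;Rm=R.from_euler("z",p[2]);L=lambda a:Rm.apply([[a[0],a[1],0]])+[p[0],p[1],z]
    T=[x for i,x in enumerate(t) if i not in skip]
    return np.r_[[(crop("top",L(a))[0]-b)/5 for a,b in T],[(crop("scene",L(a))[0]-b)/5 for a,b in q]].ravel()
for zt in(None,.112):
  for skip in((),(0,)):
    s=least_squares(lambda p:g(p,zt,skip),[.5,-.2,.3,.112],loss="soft_l1")
    p=s.x;c,sn=np.cos(p[2]),np.sin(p[2]);print(zt,skip,p.round(4),np.degrees(p[2]).round(1),"notch",(p[:2]-.004*np.array([c,sn])).round(4),"mouth",(p[:2]-.045*np.array([c,sn])).round(4),np.abs(s.fun).max())
```

```text
None () [ 0.5151 -0.2136  0.4232  0.1159] 24.2 notch [ 0.5115 -0.2153] mouth [ 0.4741 -0.2321] 1.6106212482818023
None (0,) [ 0.5157 -0.2138  0.4128  0.1164] 23.6 notch [ 0.5121 -0.2154] mouth [ 0.4745 -0.2318] 0.9175054194427503
0.112 () [ 0.5146 -0.2156  0.4321  0.112 ] 24.8 notch [ 0.511  -0.2173] mouth [ 0.4737 -0.2345] 1.3258525563385093
0.112 (0,) [ 0.5153 -0.2167  0.4126  0.112 ] 23.6 notch [ 0.5116 -0.2183] mouth [ 0.4741 -0.2348] 1.4627674550421716
```

Emit:
apply_moves([
  [[0.6, 3.0, 0.6, 0, 1.4], [0.7, 4.0, 0.8, 0, 1.4], [0.7, 4.0, 0.8, 0, 1.4], [0.7, 4.0, 0.8, 0, 1.4], [0.7, 4.0, 0.8, 0, 1.4]],
])

```text
clock: 14.63
ee_pos: [0.4135, -0.1665, 0.2766]
eef_rot: [-3.115, -0.267, -0.013]
contact_force: [2.1, 0.3, -1.6]
gripper_width: 0.0197
gripper_force: 40.0
```

Emit:
apply_moves([
  [[0.6, 4.0, 1.0, 0, 1.4], [0.6, 4.0, 1.0, 0, 1.4], [0, 0, 0, -0.8, 1.4], [0, 0, 0, -0.8, 1.4], [0, 0, 0, -0.7, 1.4]],
])

```text
clock: 15.05
ee_pos: [0.4385, -0.2419, 0.2547]
eef_rot: [-3.058, -0.643, -0.013]
contact_force: [-0.8, 0.7, -0.4]
gripper_width: 0.0193
gripper_force: 40.0
```

```bash
python3 to.py .442 -.248 .162
```

```text
q [-0.585 -0.155  1.385  0.019  1.918  0.578] p [ 0.4385 -0.2419  0.2547] tilt 1.06 az 76.1
x [0.915 0.402 0.011] y [ 0.403 -0.915 -0.015] z [ 0.004  0.018 -1.   ]
delta tool cm [-0.03  0.84  9.26]
```

Emit:
apply_moves([
  [[0, 0.4, 2.0, 0, 1.4], [0, 0.4, 2.6, 0, 1.4], [0, 0, 2.6, 0, 1.4], [0, 0, 1.5, 0, 1.4], [0, 0, 0.5, 0, 1.4]],
])

```text
clock: 15.47
ee_pos: [0.4413, -0.2461, 0.1602]
eef_rot: [-3.057, -0.638, -0.009]
contact_force: [0.0, 0.5, -2.9]
gripper_width: 0.0197
gripper_force: 40.0
```

```bash
python3 to.py .442 -.248 .162
python3 - <<'E'
from h import *
from station import robot,camera
s=robot.state();Rm=R.from_rotvec(s["eef_rot"]);p=s["ee_pos"];o=[]
for n,x,y in(("scene",325,125),("top",375,205)):
    i=cv2.resize(camera(n)["img"][y:y+70,x:x+55,::-1],None,fx=7,fy=7,interpolation=cv2.INTER_CUBIC)
    d=lambda P,c:cv2.circle(i,tuple(int(v) for v in (proj(n,P)[0]-[x,y]+.5)*7),3,c,1)
    for z in(0,-.06): d(Rm.apply([.0009,-.0006,.0371-z])+p,(0,255,0))
    d([.5115,-.2163,.113],(255,0,0));d([.4741,-.2331,.113],(255,0,255))
    o.append(i)
cv2.imwrite("pics/notch.png",np.hstack(o))
E
```

```text
q [-0.589 -0.161  1.558  0.018  1.754  0.574] p [ 0.4413 -0.2461  0.1602] tilt 1.13 az 84.3
x [0.916 0.4   0.01 ] y [ 0.4   -0.916 -0.017] z [ 0.002  0.02  -1.   ]
delta tool cm [-0.01  0.2  -0.18]
```

View pics/notch.png

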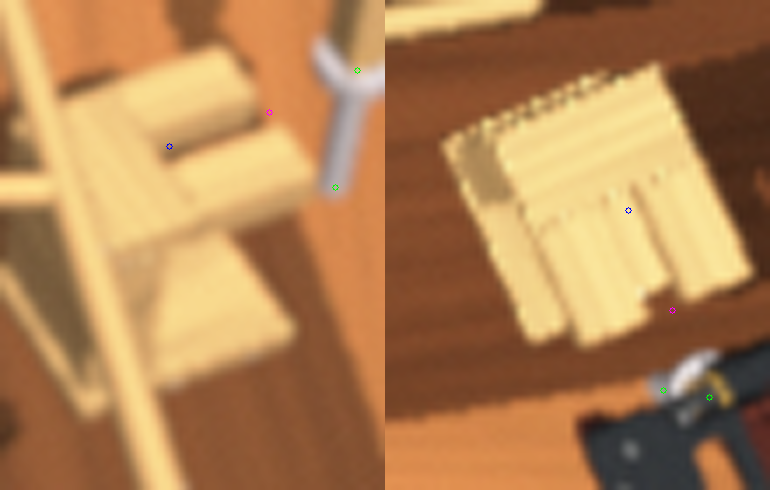

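The collar and shaft match the overlay, with the shaft tip at scene (333,190) and top (660,388). The notch mouth is near scene (270,113) and top (668,300). The pin needs about 2.7 mm along tool +y before it slides in.

Emit:
apply_moves([
  [[0.5, 0.3, 0, 0, 1.4], [1.2, 0, 0, 0, 1.4], [1.2, 0, 0, 0, 1.4], [0.8, 0, 0, 0, 1.4], [0, 0, 0, 0, 1.4]],
])

```text
clock: 15.98
ee_pos: [0.4802, -0.2337, 0.166]
eef_rot: [-3.062, -0.643, -0.02]
contact_force: [0.6, 0.2, -1.0]
gripper_width: 0.02
gripper_force: 40.0
```

Emit:
apply_moves([
  [[0.6, 0, 0, 0, 1.4], [0.8, 0, 0, 0, 1.4], [0.8, 0, 0, 0, 1.4], [0.5, 0, 0, 0, 1.4], [0, 0, 0, 0, 1.4]],
])

```text
clock: 16.4
ee_pos: [0.5039, -0.2232, 0.1658]
eef_rot: [-3.061, -0.641, -0.019]
contact_force: [0.9, 2.5, -1.5]
gripper_width: 0.0199
gripper_force: 40.0
```

Emit:
apply_moves([
  [[0.3, -0.1, 0.2, 0, 1.4], [0.3, 0, 0.2, 0, 1.4], [0, 0, 0, 0, 1.4]],
])

```text
clock: 16.65
ee_pos: [0.5084, -0.2206, 0.1616]
eef_rot: [-3.062, -0.639, -0.018]
contact_force: [0.3, 0.2, -1.8]
gripper_width: 0.0194
gripper_force: 40.0
```

Emit:
apply_moves([
  [[0.2, 0, 0, 0, 1.4], [0.2, 0, 0, 0, 1.4], [0, 0, 0, 0, 1.4]],
])

```text
clock: 16.9
ee_pos: [0.5114, -0.2193, 0.1622]
eef_rot: [-3.063, -0.639, -0.017]
contact_force: [-1.4, -0.2, -1.6]
gripper_width: 0.0199
gripper_force: 40.0
```

Emit:
apply_moves([
  [[0.2, 0, 0, 0, 1.4], [0.1, 0, 0, 0, 1.4], [0, 0, 0, 0, 1.4]],
])

```text
clock: 17.15
ee_pos: [0.514, -0.2182, 0.1623]
eef_rot: [-3.063, -0.639, -0.016]
contact_force: [-5.0, -1.1, -0.1]
gripper_width: 0.0193
gripper_force: 40.0
```

Emit:
apply_moves([
  [[0.1, 0, 0, 0, 1.4], [0.1, 0, 0, 0, 1.4], [0, 0, 0, 0, 1.4]],
])

```text
clock: 17.4
ee_pos: [0.5161, -0.2172, 0.1624]
eef_rot: [-3.063, -0.639, -0.017]
contact_force: [-4.4, -2.5, 1.6]
gripper_width: 0.0195
gripper_force: 40.0
```

Emit:
apply_moves([
  [[-0.2, 0, 0, 0, 1.4], [0, 0, 0.3, 0, 1.4], [0, 0, 0.3, 0, 1.4], [0, 0, 0, 0, 1.4]],
])

```text
clock: 17.73
ee_pos: [0.5147, -0.2174, 0.1552]
eef_rot: [-3.061, -0.64, -0.019]
contact_force: [-0.7, -0.1, -1.4]
gripper_width: 0.0196
gripper_force: 40.0
```

Emit:
apply_moves([
  [[0, 0, 0.2, 0, 1.4], [0, 0, 0.1, 0, 1.4], [0, 0, 0, 0, 1.4]],
])

```text
clock: 17.98
ee_pos: [0.5147, -0.2174, 0.1527]
eef_rot: [-3.062, -0.64, -0.018]
contact_force: [-0.6, -0.4, -2.2]
gripper_width: 0.0201
gripper_force: 40.0
```

Emit:
apply_moves([
  [[0, 0, 0.2, 0, 1.4], [0, 0, 0.1, 0, 1.4], [0, 0, 0, 0, 1.4]],
])

```text
clock: 18.23
ee_pos: [0.5149, -0.2176, 0.1522]
eef_rot: [-3.063, -0.64, -0.021]
contact_force: [-3.2, 0.7, 5.6]
gripper_width: 0.0195
gripper_force: 40.0
```

Emit:
apply_moves([
  [[0, 0, 0.1, 0, 1.4], [0, 0, 0.1, 0, 1.4], [0, 0, 0, 0, 1.4]],
])

```text
clock: 18.48
ee_pos: [0.515, -0.2176, 0.1521]
eef_rot: [-3.064, -0.64, -0.023]
contact_force: [-5.3, 2.2, 12.3]
gripper_width: 0.0196
gripper_force: 40.0
```

Emit:
apply_moves([
  [[0, 0, -0.3, 0, 1.4], [0.1, 0, 0, 0, 1.4], [0.1, 0, 0, 0, 1.4], [0, 0, 0, 0, 1.4]],
], newtons=8)

```text
clock: 18.82
ee_pos: [0.5168, -0.217, 0.1523]
eef_rot: [-3.063, -0.64, -0.02]
contact_force: [-3.3, -0.8, 6.1]
gripper_width: 0.0201
gripper_force: 8.0
```

Emit:
apply_moves([
  [[0, 0, 0, 0, 2.2], [0, 0, 0, 0, 2.5], [0, 0, 0, 0, 3.0], [0, 0, 0, 0, 3.5], [0, 0, 0, 0, 4.0]],
])

```text
clock: 19.23
ee_pos: [0.5164, -0.2167, 0.1508]
eef_rot: [-3.062, -0.639, -0.018]
contact_force: [-0.2, 0.5, 0.2]
gripper_width: 0.0377
gripper_force: 0.0
```

```bash
python3 st.py
python3 - <<'E'
from station import camera
import numpy as np,cv2
for n in("scene","top"):
    c=camera(n); cv2.imwrite(f"pics/{n}_rel.png",c["img"][:,:,::-1])
E
```

```text
q [-0.47  -0.022  1.444  0.018  1.719  0.692] p [ 0.5164 -0.2167  0.1508] tilt 1.01 az 62.2
x [0.916 0.4   0.014] y [ 0.4   -0.916 -0.011] z [ 0.008  0.016 -1.   ]
```

The pin is released: the grip force reads 0 and it sat against the back with about 5 N before letting go. I'll lift straight up off it and then tilt the tool again for the lid.

Emit:
apply_moves([
  [[0, 0, -0.5, 0, 4.5], [0, 0, -1.5, 0, 4.5], [0, 0, -2.0, 0, 4.5], [0, 0, -3.0, 0, 4.5], [0, 0, -4.0, 0, 4.5]],
])

```text
clock: 19.75
ee_pos: [0.5145, -0.2181, 0.2598]
eef_rot: [-3.059, -0.639, -0.012]
contact_force: [0.2, -0.1, 0.3]
gripper_width: 0.0453
gripper_force: 0.0
```

Emit:
apply_moves([
  [[0, 0, -4.0, 0.5, 6.0], [0, 0, -4.0, 0.5, 6.0], [0, 0, -4.0, 0.5, 6.0], [0, 0, -4.0, 0.5, 6.0], [0, 0, -4.0, 0.3, 6.0]],
])

```text
clock: 20.17
ee_pos: [0.513, -0.2212, 0.4638]
eef_rot: [-3.117, -0.263, -0.017]
contact_force: [0.9, -0.7, 1.4]
gripper_width: 0.0597
gripper_force: 0.0
```

```bash
python3 to.py .65 .115 .46
cat > pincheck.py <<'E'
from h import *
from station import camera
# low-saturation bright pixels = steel collar/shaft near rest
for n,(x,y,w,h) in(("scene",(325,125,55,60)),("top",(385,205,50,45))):
    i=camera(n)["img"][y:y+h,x:x+w];hsv=cv2.cvtColor(np.ascontiguousarray(i),cv2.COLOR_RGB2HSV)
    m=(hsv[...,1]<60)&(hsv[...,2]>90);v,u=np.nonzero(m)
    print(n,m.sum(), None if not m.any() else (u.min()+x,u.max()+x,v.min()+y,v.max()+y,u.mean()+x,v.mean()+y))
P=np.array([.5115,-.2163,.114])
c=COL+P
for n in("scene","top"):
    q=proj(n,c);print(n,"pred collar",q.min(0),q.max(0),q.mean(0))
E
python3 pincheck.py
```

```text
q [-0.48   0.219  0.604  0.024  2.316  0.939] p [ 0.513  -0.2212  0.4638] tilt 1.02 az 55.7
x [0.986 0.167 0.012] y [ 0.167 -0.986 -0.013] z [ 0.01   0.015 -1.   ]
delta tool cm [ 19.13 -30.84   1.01]
scene 50 (np.int64(343), np.int64(354), np.int64(141), np.int64(148), np.float64(347.88), np.float64(145.18))
top 45 (np.int64(405), np.int64(413), np.int64(229), np.int64(240), np.float64(407.9111111111111), np.float64(234.42222222222222))
scene pred collar [342.28650153 138.26744457] [355.39817165 149.84336744] [348.73164873 144.0365213 ]
top pred collar [403.3700389  228.50054064] [416.11117239 240.62568065] [409.71796272 234.49628062]
```

The collar is detected where it belongs, within about a pixel in both views. Moving to the outer limit to tilt again.

Emit:
apply_moves([
  [[1.5, -2.6, 0, 0, 6.0], [2.0, -3.5, 0, 0, 6.0], [2.0, -3.5, 0, 0, 6.0], [2.0, -3.5, 0, 0, 6.0], [2.0, -3.5, 0, 0, 6.0]],
])

```text
clock: 20.68
ee_pos: [0.5793, -0.0402, 0.4643]
eef_rot: [-3.116, -0.266, -0.015]
contact_force: [1.1, 0.3, 0.8]
gripper_width: 0.0602
gripper_force: 0.0
```

Emit:
apply_moves([
  [[2.0, -3.5, 0, 0, 6.0], [2.0, -3.5, 0, 0, 6.0], [2.0, -3.5, 0, 0, 6.0], [2.0, -3.5, 0, 0, 6.0], [4, 0, -0.5, 0, 6.0]],
])

```text
clock: 21.1
ee_pos: [0.6528, 0.1197, 0.4456]
eef_rot: [-3.111, -0.278, -0.029]
contact_force: [1.2, 0.3, -1.2]
gripper_width: 0.06
gripper_force: 0.0
```

Emit:
apply_moves([
  [[4, 0, -1, 0, 6.0], [4, 0, -1, 0, 6.0], [4, 0, -1, 0, 6.0], [4, 0, -1, 0, 6.0], [4, 0, -1, 0, 6.0]],
])

```text
clock: 21.52
ee_pos: [0.7374, 0.1276, 0.408]
eef_rot: [-3.096, -0.264, -0.223]
contact_force: [-0.1, -0.8, 0.0]
gripper_width: 0.0599
gripper_force: 0.0
```

Emit:
apply_moves([
  [[4, 0, -1, 0, 6.0], [4, 0, -1, 0, 6.0], [4, 0, -1, 0, 6.0], [4, 0, -1, 0, 6.0], [4, 0, -1, 0, 6.0]],
])

```text
clock: 21.93
ee_pos: [0.8041, 0.1387, 0.3936]
eef_rot: [-3.063, -0.26, -0.424]
contact_force: [0.4, 0.7, -0.2]
gripper_width: 0.0602
gripper_force: 0.0
```

```bash
python3 st.py
```

```text
q [0.116 0.675 0.171 0.033 2.02  1.536] p [0.8041 0.1387 0.3936] tilt 15.86 az 12.8
x [0.949 0.16  0.273] y [ 0.17  -0.985 -0.015] z [ 0.266  0.061 -0.962]
```

Emit:
apply_moves([
  [[4, 0, -1, 0, 6.0], [4, 0, -1, 0, 6.0], [4, 0, -1, 0, 6.0], [4, 0, -1, 0, 6.0], [4, 0, -1, 0, 6.0]],
])

```text
clock: 22.35
ee_pos: [0.8556, 0.1469, 0.4063]
eef_rot: [-3.014, -0.254, -0.635]
contact_force: [-0.5, 0.1, -0.7]
gripper_width: 0.0597
gripper_force: 0.0
```

Emit:
apply_moves([
  [[4, 0, -1, 0, 6.0], [4, 0, -1, 0, 6.0], [4, 0, -1, 0, 6.0], [4, 0, -1, 0, 6.0], [4, 0, -1, 0, 6.0]],
])

```text
clock: 22.77
ee_pos: [0.8917, 0.1521, 0.4436]
eef_rot: [-2.95, -0.247, -0.848]
contact_force: [-0.0, -1.0, -0.2]
gripper_width: 0.0602
gripper_force: 0.0
```

Emit:
apply_moves([
  [[4, 0, -1, 0, 6.0], [4, 0, -1, 0, 6.0], [4, 0, -1, 0, 6.0]],
])

```text
clock: 23.02
ee_pos: [0.9056, 0.1538, 0.4768]
eef_rot: [-2.903, -0.242, -0.976]
contact_force: [0.4, -0.2, 0.4]
gripper_width: 0.0601
gripper_force: 0.0
```

```bash
python3 st.py
```

```text
q [0.112 0.644 0.17  0.049 1.679 1.538] p [0.9056 0.1538 0.4768] tilt 37.24 az 11.0
x [0.786 0.126 0.605] y [ 0.171 -0.985 -0.016] z [ 0.594  0.116 -0.796]
```

Emit:
apply_moves([
  [[-2.0, 0.9, -1.2, 0, 6.0], [-3.0, 1.3, -1.8, 0, 6.0], [-3.0, 1.3, -1.8, 0, 6.0], [-3.0, 1.3, -1.8, 0, 6.0], [-3.0, 1.3, -1.8, 0, 6.0]],
])

```text
clock: 23.43
ee_pos: [0.761, 0.0695, 0.4596]
eef_rot: [-2.903, -0.242, -0.975]
contact_force: [-0.3, -1.0, 0.7]
gripper_width: 0.0603
gripper_force: 0.0
```

Emit:
apply_moves([
  [[-3.0, 1.4, -1.8, 0, 6.0], [-3.0, 1.4, -1.8, 0, 6.0], [-3.0, 1.4, -1.8, 0, 6.0], [-3.0, 1.4, -1.8, 0, 6.0], [-3.0, 1.4, -1.8, 0, 6.0]],
])

```text
clock: 23.85
ee_pos: [0.6015, -0.0288, 0.4402]
eef_rot: [-2.904, -0.243, -0.976]
contact_force: [-0.8, -1.5, 1.2]
gripper_width: 0.0599
gripper_force: 0.0
```

Emit:
apply_moves([
  [[-3.0, 1.4, -1.8, 0, 6.0], [-3.0, 1.4, -1.8, 0, 6.0], [-2.0, 1.0, -1.0, 0, 6.0], [0, 0, 0, 0, 6.0]],
])

```text
clock: 24.18
ee_pos: [0.5167, -0.0835, 0.4289]
eef_rot: [-2.907, -0.238, -0.978]
contact_force: [-0.7, 0.4, 0.3]
gripper_width: 0.0599
gripper_force: 0.0
```

```bash
python3 to.py .4972 -.092 .2258
```

```text
q [-0.498 -0.537  1.493  0.392  1.645  1.048] p [ 0.5167 -0.0835  0.4289] tilt 37.26 az 10.5
x [0.786 0.125 0.605] y [ 0.167 -0.986 -0.012] z [ 0.595  0.11  -0.796]
delta tool cm [-13.94   0.76  14.91]
```

Emit:
apply_moves([
  [[-1.6, 0.3, -1.2, 0, 6.0], [-2.0, 0.2, 2.7, 0, 6.0], [-2.5, 0.2, 3.3, 0, 6.0], [-2.5, 0.1, 3.3, 0, 6.0], [-2.5, 0, 3.3, 0, 6.0]],
])

```text
clock: 24.6
ee_pos: [0.5013, -0.0903, 0.2684]
eef_rot: [-2.905, -0.242, -0.976]
contact_force: [-0.3, 0.0, -0.5]
gripper_width: 0.06
gripper_force: 0.0
```

Emit:
apply_moves([
  [[-2.5, 0, 3.2, 0, 6.0], [-0.3, 0, 0.3, 0, 6.0], [0, 0, 0, 0, 6.0]],
])

```text
clock: 24.85
ee_pos: [0.499, -0.0888, 0.2214]
eef_rot: [-2.904, -0.241, -0.966]
contact_force: [-0.2, -0.1, 0.9]
gripper_width: 0.0602
gripper_force: 0.0
```

```bash
python3 to.py .5804 -.0758 .1144
```

```text
q [-0.544 -0.737  1.992  0.424  1.396  0.892] p [ 0.499  -0.0888  0.2214] tilt 36.91 az 11.3
x [0.79  0.125 0.6  ] y [ 0.171 -0.985 -0.019] z [ 0.589  0.117 -0.8  ]
delta tool cm [ 0.17  0.31 13.51]
```

Emit:
apply_moves([
  [[0.2, 0.3, 1.5, 0, 6.0], [0, 0, 2.5, 0, 6.0], [0, 0, 2.5, 0, 6.0], [0, 0, 2.0, 0, 6.0], [0, 0, 1.0, 0, 6.0]],
])

```text
clock: 25.27
ee_pos: [0.5606, -0.0814, 0.1535]
eef_rot: [-2.903, -0.244, -0.979]
contact_force: [0.5, -0.8, 0.6]
gripper_width: 0.0597
gripper_force: 0.0
```

Emit:
apply_moves([
  [[0, 0, 0.5, 0, 6.0], [0, 0, 0.5, 0, 6.0], [0, 0, 0.5, 0, 6.0], [0, 0, 0, 0, 6.0]],
])

```text
clock: 25.6
ee_pos: [0.5674, -0.0798, 0.1388]
eef_rot: [-2.904, -0.242, -0.974]
contact_force: [-0.0, 0.1, -0.5]
gripper_width: 0.06
gripper_force: 0.0
```

```bash
python3 to.py .5804 -.0758 .1144
```

```text
q [-0.427 -0.553  2.029  0.395  1.143  0.909] p [ 0.5674 -0.0798  0.1388] tilt 37.16 az 11.0
x [0.787 0.127 0.604] y [ 0.171 -0.985 -0.015] z [ 0.593  0.115 -0.797]
delta tool cm [-0.4  -0.14  2.76]
```

Emit:
apply_moves([
  [[-0.2, -0.1, 0.6, 0, 6.0], [-0.2, 0, 0.6, 0, 6.0], [0, 0, 0.6, 0, 6.0], [0, 0, 0.5, 0, 6.0], [0, 0, 0, 0, 6.0]],
])

```text
clock: 26.02
ee_pos: [0.5769, -0.0762, 0.1153]
eef_rot: [-2.904, -0.242, -0.969]
contact_force: [-0.7, -0.2, -0.5]
gripper_width: 0.0603
gripper_force: 0.0
```

Emit:
apply_moves([
  [[0, -0.4, 0, 0, 6.0], [0, -0.4, 0, 0, 6.0], [0, -0.3, 0, 0, 6.0], [0, 0, 0, 0, 6.0]],
])

```text
clock: 26.35
ee_pos: [0.5753, -0.065, 0.1177]
eef_rot: [-2.904, -0.243, -0.973]
contact_force: [-0.3, -0.1, -0.3]
gripper_width: 0.0599
gripper_force: 0.0
```

```bash
python3 to.py .5804 -.0758 .1144
```

```text
q [-0.382 -0.535  2.055  0.38   1.087  0.936] p [ 0.5753 -0.065   0.1177] tilt 37.14 az 11.1
x [0.787 0.128 0.604] y [ 0.172 -0.985 -0.015] z [ 0.593  0.116 -0.797]
delta tool cm [0.06 1.16 0.44]
```

Emit:
apply_moves([
  [[0, -0.4, 0.1, 0, 6.0], [0, -0.4, 0.1, 0, 6.0], [0, -0.3, 0, 0, 6.0]],
])

```text
clock: 26.6
ee_pos: [0.5745, -0.0541, 0.1156]
eef_rot: [-2.904, -0.242, -0.972]
contact_force: [0.8, 0.7, -0.9]
gripper_width: 0.0599
gripper_force: 0.0
```

Emit:
apply_moves([
  [[0, -0.4, 0, 0, 6.0], [0, -0.4, 0, 0, 6.0], [0, -0.4, 0, 0, 6.0]],
])

```text
clock: 26.85
ee_pos: [0.5725, -0.0423, 0.116]
eef_rot: [-2.904, -0.242, -0.972]
contact_force: [0.1, -0.0, 0.3]
gripper_width: 0.0599
gripper_force: 0.0
```

```bash
cat > diff.py <<'E'
from h import *
from station import camera
for n in("scene","top"):
    i=camera(n)["img"].astype(int);d=np.abs(i-C[n]["img"].astype(int)).sum(2)>90
    # box lid ridge/top area around box left edge
    x,y,w,h=(255,180,60,90) if n=="scene" else (285,150,80,60)
    print(n);s=d[y:y+h,x:x+w]
    for r in s[::4,::2]: print("".join("#" if v else "." for v in r))
E
python3 diff.py
```

```text
scene
..............................
..............................
..............................
..............................
..............................
..............................
..............................
..............................
..............................
..............................
..............................
..............................
..............................
..............................
..............................
..............................
..............................
..............................
..............................
..............................
..............................
..............................
..............................
top
........................................
........................................
........................................
........................................
........................................
........................................
........................................
........................................
........................................
........................................
........................................
........................................
........................................
.........................###............
.......................####.####........
```

There was no contact and the lid hasn't moved, so the fingers pass above the block. The visible shorter finger length is the real one. I'll go back over the block and about 25 mm deeper.

Emit:
apply_moves([
  [[0, 1.0, 0, 0, 6.0], [0, 1.2, 0, 0, 6.0], [0, 1.1, 0, 0, 6.0], [0, 0, 0, 0, 6.0]],
])

```text
clock: 27.28
ee_pos: [0.5783, -0.0768, 0.1154]
eef_rot: [-2.905, -0.24, -0.972]
contact_force: [-0.6, 0.9, -0.1]
gripper_width: 0.0602
gripper_force: 0.0
```

```bash
python3 to.py .5945 -.0733 .0939
```

```text
q [-0.406 -0.513  2.044  0.393  1.085  0.909] p [ 0.5783 -0.0768  0.1154] tilt 37.08 az 10.9
x [0.788 0.126 0.603] y [ 0.169 -0.985 -0.015] z [ 0.592  0.114 -0.798]
delta tool cm [ 0.02 -0.03  2.71]
```

Emit:
apply_moves([
  [[0, 0, 0.4, 0, 6.0], [0, 0, 0.4, 0, 6.0], [0, 0, 0.4, 0, 6.0], [0, 0, 0.3, 0, 6.0], [0, 0, 0, 0, 6.0]],
])

```text
clock: 27.7
ee_pos: [0.5869, -0.0727, 0.1022]
eef_rot: [-2.904, -0.243, -0.97]
contact_force: [-0.5, -0.1, 0.4]
gripper_width: 0.0599
gripper_force: 0.0
```

Emit:
apply_moves([
  [[0, 0, 0.4, 0, 6.0], [0, 0, 0.4, 0, 6.0], [0, 0, 0.3, 0, 6.0], [0, 0, 0, 0, 6.0]],
])

```text
clock: 28.03
ee_pos: [0.5935, -0.072, 0.0937]
eef_rot: [-2.904, -0.242, -0.97]
contact_force: [0.8, -0.1, 0.5]
gripper_width: 0.06
gripper_force: 0.0
```

Emit:
apply_moves([
  [[0, -0.3, 0, 0, 6.0], [0, -0.3, 0, 0, 6.0], [0, -0.3, 0, 0, 6.0], [0, -0.3, 0, 0, 6.0]],
])

```text
clock: 28.37
ee_pos: [0.5914, -0.0605, 0.0949]
eef_rot: [-2.905, -0.242, -0.972]
contact_force: [1.5, -2.6, -0.5]
gripper_width: 0.0599
gripper_force: 1.1
```

```bash
python3 to.py .5945 -.0733 .0939
```

```text
q [-0.354 -0.476  2.055  0.376  1.021  0.942] p [ 0.5914 -0.0605  0.0949] tilt 37.1 az 10.9
x [0.788 0.127 0.603] y [ 0.17  -0.985 -0.015] z [ 0.592  0.115 -0.798]
delta tool cm [0.02 1.31 0.12]
```

Contact: 2.6 N against the motion, about the lid's drag. Sliding on.

Emit:
apply_moves([
  [[0, -0.7, 0, 0, 6.0], [0, -0.8, 0, 0, 6.0], [0, -0.8, 0, 0, 6.0], [0, -0.8, 0, 0, 6.0], [0, -0.8, 0, 0, 6.0]],
])

```text
clock: 28.78
ee_pos: [0.5845, -0.0211, 0.0954]
eef_rot: [-2.904, -0.243, -0.971]
contact_force: [-0.8, -1.9, -0.7]
gripper_width: 0.0598
gripper_force: 1.2
```

Emit:
apply_moves([
  [[0, -0.4, 0, 0, 6.0], [0, -0.4, 0, 0, 6.0], [0, -0.3, 0, 0, 6.0], [0, 0, 0, 0, 6.0]],
])

```text
clock: 29.12
ee_pos: [0.583, -0.0102, 0.096]
eef_rot: [-2.903, -0.243, -0.973]
contact_force: [-0.5, 0.1, -0.2]
gripper_width: 0.06
gripper_force: 0.0
```

```bash
python3 to.py .5945 -.0733 .0939; python3 diff.py
```

```text
q [-0.235 -0.539  2.096  0.303  1.003  1.081] p [ 0.583  -0.0102  0.096 ] tilt 37.13 az 11.1
x [0.787 0.127 0.603] y [ 0.172 -0.985 -0.016] z [ 0.592  0.117 -0.797]
delta tool cm [-0.03  6.41  0.11]
scene
..............................
...............##....#.#####..
.........................#####
..######.................#####
..##...........##........#####
..............................
..............................
..............................
..............................
..............................
..............................
..............................
..............................
..............................
..............................
..............................
..............................
..............................
..............................
......##......................
......#......................#
.............................#
.........................#####
top
........................................
..............................####..#...
.............................#......##..
............................######..##..
#######.................................
#######..............................#..
#####...........................###...#.
...............................###...#.#
########.......................####...#.
#########......................#####...#
#########.....................####......
#########........................####.#.
##########.......................####..#
##########...............######...###..#
##########.............######.#..#...#.#
```

Emit:
apply_moves([
  [[0, -0.3, 0, 0, 6.0], [0, -0.3, 0, 0, 6.0], [0, -0.2, 0, 0, 6.0]],
])

```text
clock: 29.47
ee_pos: [0.5824, -0.0059, 0.0962]
eef_rot: [-2.909, -0.241, -0.976]
contact_force: [7.3, -16.0, -3.8]
gripper_width: 0.0602
gripper_force: 8.0
```

Emit:
apply_moves([
  [[0, -0.2, 0, 0, 6.0], [0, -0.2, 0, 0, 6.0], [0, -0.1, 0, 0, 6.0]],
])

```text
clock: 29.72
ee_pos: [0.5818, -0.002, 0.0961]
eef_rot: [-2.911, -0.24, -0.978]
contact_force: [7.9, -14.1, -5.1]
gripper_width: 0.068
gripper_force: 8.0
```

The lid is at its stop: 16 N, and the finger was pushed back. Backing off and withdrawing along the tool axis.

Emit:
apply_moves([
  [[0, 0.6, 0, 0, 6.8], [0, 0.6, 0, 0, 6.8], [0, 0, 0, 0, 6.8], [0, 0, -0.8, 0, 6.8], [0, 0, -1.5, 0, 6.8]],
])

```text
clock: 30.13
ee_pos: [0.5681, -0.0123, 0.1122]
eef_rot: [-2.904, -0.242, -0.966]
contact_force: [0.2, -0.6, 0.6]
gripper_width: 0.0679
gripper_force: 0.0
```

Emit:
apply_moves([
  [[0, 0, -2.5, 0, 6.8], [0, 0, -2.5, 0, 6.8], [0, 0, -2.5, 0, 6.8], [0, 0, -2.5, 0, 6.8], [0, 0, -2.0, 0, 6.8]],
])

```text
clock: 30.55
ee_pos: [0.4971, -0.0263, 0.2124]
eef_rot: [-2.904, -0.244, -0.975]
contact_force: [-0.3, -0.3, 0.0]
gripper_width: 0.0679
gripper_force: 0.0
```

```bash
python3 st.py; python3 pincheck.py
python3 - <<'E'
from h import *
from station import camera
# lid shift: left edge of lid in top view, columns where pale cedar begins, rows mid box
a=C["top"]["img"];b=camera("top")["img"]
for r in(168,180,186):
    print(r,[int(v) for v in a[r,280:312:2,0]],[int(v) for v in b[r,280:312:2,0]])
for n in("scene","top"):
    b=camera(n)["img"].astype(int);d=np.abs(b-C[n]["img"].astype(int)).sum(2)
    for nm,P,rd in(("burner",(.454,.179,.06),16),("cup",(.618,.287,.045),10),("case",(.688,-.254,.12),12),("edgeL",(.525,.124,.244),8),("edgeR",(.576,-.15,.244),8)):
        u,v=proj(n,P)[0].astype(int);print(n,nm,(u,v),(d[v-rd:v+rd,u-rd:u+rd]>90).mean().round(3))
E
```

```text
q [-0.358 -0.823  2.056  0.33   1.346  1.064] p [ 0.4971 -0.0263  0.2124] tilt 37.21 az 11.0
x [0.786 0.128 0.605] y [ 0.171 -0.985 -0.015] z [ 0.594  0.115 -0.796]
scene 49 (np.int64(343), np.int64(354), np.int64(141), np.int64(148), np.float64(347.7551020408163), np.float64(145.18367346938777))
top 40 (np.int64(405), np.int64(412), np.int64(229), np.int64(239), np.float64(407.525), np.float64(233.6))
scene pred collar [342.28650153 138.26744457] [355.39817165 149.84336744] [348.73164873 144.0365213 ]
top pred collar [403.3700389  228.50054064] [416.11117239 240.62568065] [409.71796272 234.49628062]
168 [130, 131, 131, 130, 129, 128, 125, 123, 123, 127, 143, 246, 231, 219, 220, 216] [234, 235, 233, 232, 232, 230, 230, 231, 231, 228, 152, 247, 234, 219, 219, 216]
180 [234, 228, 218, 189, 168, 162, 145, 126, 127, 127, 138, 219, 248, 220, 214, 195] [238, 233, 227, 219, 204, 224, 222, 219, 230, 230, 229, 229, 249, 224, 222, 200]
186 [124, 126, 125, 127, 127, 128, 126, 127, 128, 130, 131, 215, 215, 250, 202, 216] [227, 231, 230, 229, 227, 229, 227, 225, 223, 219, 221, 222, 218, 251, 205, 217]
scene burner (np.int64(387), np.int64(305)) 0.0
scene cup (np.int64(306), np.int64(363)) 0.0
scene case (np.int64(278), np.int64(132)) 0.0
scene edgeL (np.int64(360), np.int64(236)) 0.0
scene edgeR (np.int64(325), np.int64(124)) 0.102
top burner (np.int64(262), np.int64(251)) 0.0
top cup (np.int64(228), np.int64(192)) 0.0
top case (np.int64(423), np.int64(169)) 0.0
top edgeL (np.int64(278), np.int64(223)) 0.016
top edgeR (np.int64(395), np.int64(205)) 0.07
```

Run:
```python
from h import *
from station import camera,robot
a=C["top"]["img"];b=camera("top")["img"]
r=170
for i in(a,b):
    g=i[r,262:312,0].astype(int);print([int(v) for v in g])
# expected shift in px for 60 mm at lid top
B=np.array([.66,.07,.11]);print(proj("top",[B,B+.06*np.array([-.174,.985,0])]))
print(robot.hand_in())
```

```text
[130, 129, 130, 130, 131, 143, 215, 251, 243, 180, 136, 132, 130, 128, 130, 128, 129, 125, 124, 124, 124, 123, 122, 121, 122, 121, 122, 122, 124, 124, 124, 126, 128, 129, 130, 130, 134, 166, 188, 168, 233, 251, 244, 200, 214, 219, 219, 217, 215, 218]
[133, 133, 134, 135, 135, 146, 220, 252, 245, 183, 140, 135, 133, 134, 146, 207, 226, 229, 230, 229, 228, 228, 231, 231, 232, 231, 231, 230, 229, 230, 229, 228, 226, 224, 220, 217, 217, 212, 192, 162, 234, 252, 245, 200, 212, 218, 218, 216, 215, 217]
[[304.07977667 176.88573062]
 [282.17017687 180.0152681 ]]
the job is handed in; nothing more can be done
None
```

The job is handed in, with no verdict returned: the pin hangs released in the notch, last pushed against its back at about 5 N, and the lid was pushed left to its stop (16 N) and let go; camera checks show the burner, cup, case and flap unmoved.

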